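Hold the angle gauge at its set pitch on a ribbed stud block

ROBOT

A 6-joint arm with a two-finger parallel gripper is mounted at the origin on the work surface. World frame = base frame: x ahead of the robot, y to its left, z up, the work surface at z = 0. Lengths are in m, angles in rad, forces in N, time in s.
With the tool pointing down it reaches from about 0.35 to 0.975 m from the base axis. Payload 17.4 kg.
Tool frame: the origin (TCP) lies midway between the tips of the shut fingers; the grasp point (between the pads) lies 19 mm behind it (grip_point_offset is the distance from the TCP to the grasp point, in m); z points along the fingers, y is the line along which they close (so a half turn about z gives the same grasp; the last joint's range is limited). The gripper opens to 85 mm and grips with 20 to 120 N. Pads are 22 mm wide; open, the fingers measure 114 mm over their backs; the gripper's body (76 mm by 85 mm) begins 54 mm behind the grasp point. The pads swing forward as they close: fully open they stand 13 mm farther back than shut.
Start: joints at [-1.343, 0.116, 1.442, -0, 1.584, -0.038], TCP at [0.177, -0.651, 0.231] pointing down, gripper open.
Joint ranges: [-2.83, 2.83], [-0.83, 2.19], [0.07, 2.5], [-1.14, 4.28], [0.01, 3], [-2.97, 2.97]. Speed limits (rad/s): [1.89, 1.89, 2.22, 3.14, 3.14, 3.14].

INTERFACE

Orientations are given as a unit quaternion [x, y, z, w].
In Python, from bench import * gives the robot as it stands.
- The arm moves only by the tool move_arm, never from a script. Its argument "deltas" is text: rows parted by semicolons, each of 6 numbers parted by spaces: the shift along the tool's x, y, z in mm, then the turn, a rotation vector about the tool's x, y, z in degrees. A call has 1 to 10 rows; each row shifts and turns the commanded pose from where the row before left it, along the tool's axes as they then stand; what a row does not reach is not made up. A row lasts 1/8 s, in which the tool goes at most 62.5 mm and 10.7 degrees, less where a joint would pass 70% of its speed; a pose out of reach is approached as far as the arm can. A call with a gripper value outside its range is refused whole. "jaw" is the finger opening in mm, from 0 to 85.4, set as the call begins (left out, the last holds). The fingers move at their own pace and stop on an object; "grip_force" is the grip in N (left out, the last holds). Time passes only in rows, so rows that do not move let the fingers close. It gives the time, the measured TCP pose, the force, the opening and the grip force at its end, in the units of the state.
- sense(): the state, without advancing time (a new reading comes with each control period).
- capture(name): name is "scene" or "top"; returns the picture (384x512x3 uint8, blue, green, red); there is no depth.
- get_calibration(name): a dict with "intrinsics" (3x3 intrinsics, pixels), "dist" ([k1, k2, p1, p2, k3] as OpenCV has them; the pictures are not rectified), "extrinsics" (4x4, takes a point from world to camera coordinates). Camera axes: x right, y down, z forward; pixel columns grow to the right and rows downward; lengths in m; the calibration is good to about 2 mm. A picture is of the moment at which its call begins. get_calibration takes no time and is no camera call.
- job_done(): hands the job in; it is judged then, once.
Trained networks look in the newest picture that a camera, given by its name, has taken for a name from the list of things; names that differ only in an ending like _2 or _b are one class to them, and where a whole thing is asked for, a point or a joint stands for the part that bears it (a point fixed in the world has none). Each returns a list of dicts, best first, with "conf" (0 to 1); they miss things now and then, are a little off and sometimes report something else, mostly with a low value. They report only what shows in the picture. A call takes as long as a camera call.
- find_in(target, camera): "box" ([centre column, centre row, width, height] in pixels, round what is visible of it).
- masks_of(target, camera): "mask" (384x512 bool, what is visible of it) and "box" ([centre column, centre row, width, height] in pixels, round what is visible of it).
- spot_point(target, camera): "pixel" ([column, row] in pixels: a listed point, or the origin of a listed thing).
The state is a dict: "t": time; "joints": joint angles; "dq": joint speeds; "effort": joint torques, N m; "ee_pos": TCP position; "ee_rot": TCP orientation; "wrist_force": force on the tool from outside, world axes, zero at the start; "wrist_torque": the same for the moment, N m; "finger_gap": finger opening in m; "gripper_force": force on a finger pad.
Only numpy, scipy, OpenCV 4.12 (cv2) and the standard library are available. Lean on these libraries where they do the work, as an engineer would, in place of code of your own. Each camera call takes 0.05 s, during which the arm holds its last target. There are 200 camera calls.

TASK

Using the orange scraper block, not the fingers, wipe the three loose metal chips off the zinc top of the stud block onto the bench, and stand the scraper back upright on the bench clear of the block. Then pick up the blue angle gauge, rest the middle of its shoe squarely across the round-nosed wooden rib of the stud block, touching nothing but the rib, and rock it until its swinging red pointer settles on the green mark. Finish while still holding the gauge there, pressed lightly on the rib with the pointer still on the mark; leave everything else on the bench where it is.

Things in the scene. Friction and masses are not known exactly. Their poses are not given: they have to be found in the camera images.
- stud: Stud block, bolted to the bench: dark steel foot 100 (x) x 150 (y) x 6 mm, on it a timber block 80 x 110 mm reaching up to 45 mm. Origin: centre of the foot's underside on the bench; z up. Its yaw varies by up to 17 degrees.
- land: The timber block of the stud with the flat zinc plate (82 x 80 mm) on its top, 45 mm above the bench, lying from 25 mm on the -y side to 55 mm on the +y side of the stud's origin. Same frame as stud. The chips lie on this plate; the two x edges and the +y edge are open.
- land_mid (a point): Centre of the zinc plate's top face, 45 mm above the bench, at y = +15 mm in the stud's frame.
- rib: Dark wooden rib fixed along the -y side of the stud's top: 80 mm long along x, 20 mm wide (y = -45 to -25 mm), standing 26 mm above the zinc plate; its crest is a half round of 10 mm radius. Same frame as stud.
- rib_top (a point): Middle of the rib's crest, 71 mm above the bench, at y = -35 mm in the stud's frame.
- chip1: Copper chip 18 x 12 x 7 mm, 12 g, lying loose on the zinc plate at the start. Origin: centre of its underside.
- chip2: Brass chip, same size, loose on the zinc plate.
- chip3: Copper chip, same size, loose on the zinc plate.
- scraper: Orange scraper block standing upright on the bench: 24 mm thick (its x), 66 mm wide (its y), 64 mm tall, the lowest 12 mm a black rubber foot 18 mm thick; about 0.18 kg. Origin: centre of its underside. It changes places with the gauge from run to run.
- scraper_grip (a point): On the scraper's axis 45 mm above its underside, where to pinch it across its 24 mm thickness (its x).
- gauge: Angle gauge standing upright on the bench: dark steel shoe 26 (x) x 100 (y) x 14 mm with a flat underside, on it a blue housing 18 x 80 mm up to 98 mm height, on top a black grip 24 (x) x 44 (y) mm from 98 to 142 mm height; about 0.32 kg. White dial on its +x face. Origin: centre of the shoe's underside; z up through the grip. At the start its x and the stud's x both point away from the robot within about 17 degrees.
- gauge_grip (a point): Centre of the black grip, 120 mm above the shoe's underside, on the gauge's axis; pinch it across its 24 mm thickness (the gauge's x).
- pointer (a joint): Angle of the red pointer hanging freely from a pivot 88 mm above the shoe's underside, about the gauge's +x axis (rad): 0 when the gauge is upright, positive when the tip swings to the gauge's +y side. It hangs plumb, so rocking the gauge by -a about its own x axis (its +y end down) makes it settle at +a, within about 1 s.
- pointer_tip (a point): Tip of the red pointer, 56 mm below its pivot, just in front of the dial.
- mark (a joint): Angle at which the green mark (8 mm wide) is set on the dial, about the same axis and in the same sense as the pointer, 0.14 to 0.34 rad (towards the gauge's +y end). Stays as set.
- mark_tip (a point): Point on the green mark that the pointer's tip meets, 56 mm from the pivot.
- mallet: Bystander, never to be disturbed: hammer lying on the right of the bench. Origin: centre of its underside.
- rivets: Bystander, never to be disturbed: jar, 60 mm wide, 75 mm tall, blue cap, at the back left. Origin: centre of its underside.
- offcut: Bystander, never to be disturbed: joist offcut 70 x 110 x 45 mm at the back right. Origin: centre of its underside.
- flashing: Bystander, never to be disturbed: bent zinc angle 120 x 30 x 30 mm lying between robot and stud block. Origin: centre of its underside.
- tape: Bystander, never to be disturbed: yellow tape measure 65 x 35 x 60 mm between robot and stud block. Origin: centre of its underside.
- driver: Bystander, never to be disturbed: screwdriver lying on the left of the bench. Origin: centre of its underside.
- flux: Bystander, never to be disturbed: can 68 mm wide, 110 mm tall, at the back right corner. Origin: centre of its underside.

How it is judged:
By the outcome, as a careful person would: the job done as asked, in the order asked, and still so for the second after the job is handed in, while the arm keeps its last pose, push and grip.
It also fails if it takes over 64 s, if anything falls off the work surface, if the arm or the gripper's body presses on something with over 40 N, if the wrist force passes 120 N, or if a joint passes its speed limit or range.

## Working session

There is one attempt and no reset: what is moved stays moved. The work goes in short steps, Python scripts to look and compute and a tool call to move; the robot and the scene stay as the last step left them, time stands still between calls to the robot, and variables do not carry over. Pictures are saved under pics/ and viewed, at most 10 in all, crops included, and the job is handed in when it is done.

Besides the shell and the picture viewer there is one more tool, called as name(argument=value, ...) on one line, values as JSON. move_arm: Moves the arm, as the interface text tells. Its arguments: {"type":"object","properties":{"deltas":{"type":"string"},"jaw":{"type":"number"},"grip_force":{"type":"number"}},"required":["deltas"]}

```bash
ls; mkdir -p pics; python3 - <<'E'
from bench import *
import cv2,numpy as np
for c in("scene","top"):
    cv2.imwrite(f"pics/{c}0.png",capture(c))
    k=get_calibration(c);print(c,np.round(k["intrinsics"],1).tolist(),k["dist"],np.round(k["extrinsics"],4).tolist())
    for n in("rib_top","land_mid","stud","scraper","scraper_grip","gauge","gauge_grip","chip1","chip2","chip3","mark_tip","pointer_tip","flashing","tape","mallet","rivets","driver","offcut"):
        r=spot_point(n,c);print(n,[(np.round(d["pixel"],1).tolist(),round(d["conf"],2)) for d in r[:3]])
s=sense();print({k:np.round(v,3).tolist() for k,v in s.items()})
E
```

```text
pics
scene [[438.7, 0.0, 253.6], [0.0, 438.7, 190.3], [0.0, 0.0, 1.0]] [-0.12950052  0.          0.          0.          0.        ] [[-0.3375, 0.9413, 0.0055, 0.1552], [0.8008, 0.2902, -0.5238, -0.3971], [-0.4947, -0.1724, -0.8518, 1.7314], [0.0, 0.0, 0.0, 1.0]]
rib_top [([132.1, 148.6], 0.71), ([230.9, 190.6], 0.7)]
land_mid [([239.2, 201.6], 0.68)]
stud [([384.9, 243.3], 0.59), ([240.9, 203.7], 0.56)]
scraper [([289.2, 271.9], 0.73), ([331.0, 217.8], 0.64)]
scraper_grip [([329.3, 209.2], 0.61), ([135.0, 151.6], 0.26)]
gauge [([178.2, 168.9], 0.61)]
gauge_grip [([171.0, 152.2], 0.69), ([289.1, 268.8], 0.19)]
chip1 [([239.9, 202.3], 0.59), ([249.0, 198.3], 0.5), ([237.0, 192.7], 0.39)]
chip2 [([239.9, 202.3], 0.59), ([249.0, 198.3], 0.5), ([237.0, 192.7], 0.39)]
chip3 [([239.9, 202.3], 0.59), ([249.0, 198.3], 0.5), ([237.0, 192.7], 0.39)]
mark_tip [([386.6, 241.0], 0.6)]
pointer_tip []
flashing [([238.8, 163.4], 0.5)]
tape [([290.5, 169.5], 0.83)]
mallet [([137.6, 150.8], 0.88)]
rivets [([290.9, 275.1], 0.65)]
driver [([388.6, 243.2], 0.58)]
offcut [([163.5, 227.8], 0.87)]
top [[378
[... 779 characters left out ...]
55.1], 0.27), ([344.4, 203.9], 0.22)]
pointer_tip []
flashing [([283.8, 244.0], 0.79)]
tape [([226.2, 253.8], 0.75)]
mallet [([401.4, 216.4], 0.75)]
rivets [([192.5, 141.9], 0.78), ([264.0, 191.8], 0.6), ([254.9, 189.3], 0.57)]
driver [([107.6, 202.6], 0.89), ([252.3, 187.5], 0.28)]
offcut [([323.8, 144.5], 0.82), ([263.9, 193.8], 0.34)]
{'t': 1.9, 'joints': [-1.343, 0.116, 1.442, -0.0, 1.584, -0.038], 'dq': [0.001, 0.001, 0.0, 0.001, -0.0, 0.001], 'effort': [0.0, -73.173, -63.264, -0.0, 0.001, 0.0], 'ee_pos': [0.177, -0.651, 0.231], 'ee_rot': [0.991, 0.132, -0.0, -0.0], 'wrist_force': [-0.272, -0.022, 0.386], 'wrist_torque': [0.02, -0.022, -0.052], 'gripper_force': 0.0, 'finger_gap': 0.085}
```

```bash
python3 - <<'E'
import cv2
a=cv2.imread("pics/top0.png");cv2.imwrite("pics/a.png",cv2.resize(a[100:300,80:430],(800,457),interpolation=cv2.INTER_CUBIC))
a=cv2.imread("pics/scene0.png");cv2.imwrite("pics/b.png",cv2.resize(a[110:310,110:410],(800,533),interpolation=cv2.INTER_CUBIC))
E
```

```text
(no output)
```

View pics/a.png

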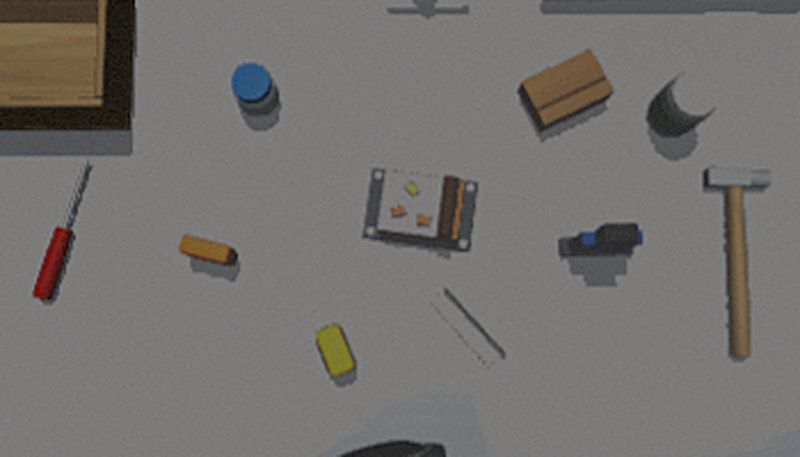

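View pics/b.png

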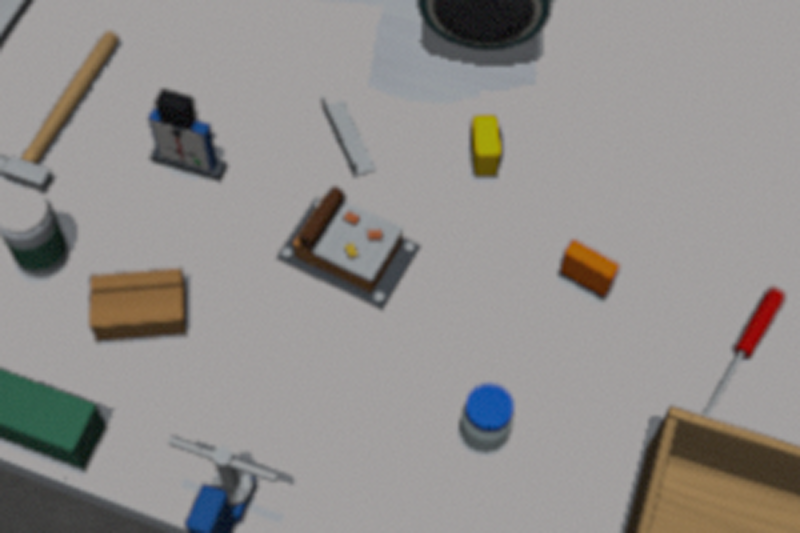

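```bash
cat > h.py <<'E'
from bench import *
import cv2,numpy as np
from scipy.optimize import minimize
from scipy.spatial.transform import Rotation as R
K={c:get_calibration(c) for c in("scene","top")}
def proj(P,c):
    k=K[c];E=np.array(k["extrinsics"])
    return cv2.projectPoints(np.array(P,float).reshape(-1,1,3),cv2.Rodrigues(E[:3,:3])[0],E[:3,3],np.array(k["intrinsics"]),np.array(k["dist"]))[0][:,0]
def plane(px,c,z):
    k=K[c];E=np.array(k["extrinsics"]);n=cv2.undistortPoints(np.array([[px]],float),np.array(k["intrinsics"]),np.array(k["dist"]))[0,0]
    d=E[:3,:3].T@[n[0],n[1],1];o=-E[:3,:3].T@E[:3,3];return o+d*(z-o[2])/d[2]
def box(x0,x1,y0,y1,z0,z1):return np.array([[x,y,z] for x in(x0,x1) for y in(y0,y1) for z in(z0,z1)])/1e3
M={"scraper":[box(-12,12,-33,33,12,64),box(-9,9,-33,33,0,12)],
"gauge":[box(-13,13,-50,50,0,14),box(-9,9,-40,40,14,98),box(-12,12,-22,22,98,142)],
"stud":[box(-50,50,-75,75,0,6),box(-40,40,-55,55,6,45),box(-40,40,-45,-25,45,61),box(-40,40,-42,-28,61,68)]}
def render(n,T,c,S=4):
    im=np.zeros((384*S,512*S),np.uint8)
    for b in M[n]:
        p=proj(b@T[:3,:3].T+T[:3,3],c)
        cv2.fillConvexPoly(im,cv2.convexHull(((p+.5)*S*16-8).astype(np.int32)),255,shift=4)
    return cv2.resize(im,(512,384),interpolation=cv2.INTER_AREA)/255.
def T4(x,y,yaw,z=0):
    T=np.eye(4);T[:3,:3]=R.from_euler("z",yaw).as_matrix();T[:3,3]=x,y,z;return T
def fit(n,masks,x0,yaw0=0):
    f=lambda v:sum(np.abs(render(n,T4(v[0]/100,v[1]/100,v[2]/10),c)-m).sum() for c,m in masks.items())
    best=None
    for y in(yaw0-.2,yaw0,yaw0+.2):
        s=np.array([x0[0]*100,x0[1]*100,y*10])
        r=minimize(f,s,method="Nelder-Mead",options=dict(initial_simplex=s+np.vstack([np.zeros(3),np.diag([1,1,1.])]),xatol=.01,fatol=.1,maxiter=120))
        if best is None or r.fun<best.fun:best=r
    return best.x/[100,100,10],best.fun,[m.sum() for m in masks.values()]
E
python3 - <<'E'
from h import *
px={"scraper":(172,211),"gauge":(343,210),"stud":(259,193)}
capture("top");capture("scene")
ms={n:{c:masks_of(n,c) for c in K} for n in M}
for n in M:
    g=plane(px[n],"top",0.03 if n!="gauge" else 0)
    m={}
    for c in K:
        pr=proj(g,c)[0]
        for d in ms[n][c]:
            print(n,c,round(d["conf"],2),np.round(d["box"],1),np.round(pr))
        q=[d for d in ms[n][c] if np.hypot(*(np.array(d["box"][:2])-pr))<25]
        if q:m[c]=q[0]["mask"].astype(float)
    for sub in ([m]+[{c:m[c]} for c in m]):
        v,f,a=fit(n,sub,g);print(n,list(sub),np.round(v,4),np.degrees(v[2]).round(1),round(f),a)
for n,p in dict(rivets=(192,142),offcut=(324,144),flashing=(284,244),tape=(226,254),mallet=(401,216),driver=(107,203)).items():print(n,plane(p,"top",0).round(3))
for p in((252,188.8),(258.6,181.9),(264.8,197.5)):print("chip",plane(p,"top",.045).round(4))
print("mid",plane((259.6,190.5),"top",.045).round(4))
E
```

```text
scraper scene 0.59 [330.9 212.9  17.7  22.1] [329. 210.]
scraper top 0.65 [170.1 207.4  23.9  13.7] [172. 211.]
scraper ['scene', 'top'] [ 0.5017  0.2772 -0.2875] -16.5 60 [np.float64(321.0), np.float64(201.0)]
scraper ['scene'] [ 0.501   0.2772 -0.2626] -15.0 26 [np.float64(321.0)]
scraper ['top'] [ 0.5024  0.2771 -0.2907] -16.7 31 [np.float64(201.0)]
gauge scene 0.89 [180.2 160.6  28.   30. ] [179. 169.]
gauge scene 0.4 [129.8 153.1  51.4  61.7] [179. 169.]
gauge top 0.74 [342.8 204.8  33.6  18.4] [343. 210.]
gauge top 0.5 [192.1 136.8  20.   21.4] [343. 210.]
gauge ['scene', 'top'] [ 0.5068 -0.253  -0.0058] -0.3 131 [np.float64(587.0), np.float64(420.0)]
gauge ['scene'] [ 0.5068 -0.2522 -0.138 ] -7.9 76 [np.float64(587.0)]
gauge ['top'] [ 0.5076 -0.2528  0.0428] 2.5 28 [np.float64(420.0)]
stud scene 0.58 [239.7 203.6  51.2  41.6] [245. 199.]
stud scene 0.27 [132.1 153.9  49.2  56.9] [245. 199.]
stud top 0.83 [263.2 191.   52.6  34. ] [259. 193.]
stud ['scene', 'top'] [ 0.5616 -0.0116 -0.1462] -8.4 205 [np.float64(1294.0), np.float64(1407.0)]
stud ['scene'] [ 0.5604 -0.0124 -0.1491] -8.5 94 [np.float64(1294.0)]
stud ['top'] [ 0.562  -0.011  -0.1477] -8.5 101 [np.float64(1407.0)]
rivets [0.727 0.22  0.   ]
offcut [ 0.717 -0.213  0.   ]
flashing [ 0.393 -0.074  0.   ]
tape [0.364 0.108 0.   ]
mallet [ 0.477 -0.448  0.   ]
driver [0.529 0.486 0.   ]
chip [0.562  0.0252 0.045 ]
chip [0.5835 0.0045 0.045 ]
chip [ 0.5344 -0.0139  0.045 ]
mid [0.5564 0.0018 0.045 ]
```

move_arm(deltas="0 0 0 0 0 -9.7;0 0 0 0 0 -9.7;0 0 0 0 0 -9.7;0 0 0 0 0 -9.7;0 0 0 0 0 -9.7;0 0 0 0 0 -9.7;49 2.4 2 0 0 0;49 2.4 3 0 0 0;49 2.4 3 0 0 0;49 2.4 3 0 0 0", jaw=85)

```text
t: 3.55
ee_pos: [0.2427, -0.4647, 0.2203]
ee_rot: [0.802, 0.598, 0.0, 0.0]
wrist_force: [0.6, -0.2, 1.1]
finger_gap: 0.0851
gripper_force: 0.0
```

move_arm(deltas="49 2.4 5 0 0 0;49 2.4 5 0 0 0;49 2.4 5 0 0 0;49 2.4 5 0 0 0;49 2.4 5 0 0 0;49 2.4 5 0 0 0;49 2.4 5 0 0 0;49 2.4 5 0 0 0;49 2.4 5 0 0 0;49 2.4 5 0 0 0")

```text
t: 4.8
ee_pos: [0.4054, -0.0017, 0.1705]
ee_rot: [0.802, 0.598, 0.0, 0.0]
wrist_force: [1.0, -0.9, 1.2]
finger_gap: 0.0848
gripper_force: 0.0
```

```bash
cat >> h.py <<'E'
def go(p,ytool,tilt=None):
    """print tool-frame turn about z then shift (mm) to TCP target p with tool y at world angle ytool deg (tool down)"""
    s=sense();Rc=R.from_quat(s["ee_rot"]);a=np.radians(ytool)
    y=np.array([np.cos(a),np.sin(a),0]);z=np.array([0,0,-1.]);Rt=R.from_matrix(np.c_[np.cross(y,z),y,z])
    print("t",s["t"],"pos",np.round(s["ee_pos"],4),"gap",round(s["finger_gap"]*1e3,1),"F",np.round(s["wrist_force"],1),"j",np.round(s["joints"],2))
    print("turn",np.round((Rc.inv()*Rt).as_rotvec(degrees=True),2),"then shift",np.round(Rt.inv().apply(np.array(p)-s["ee_pos"])*1e3,1))
E
python3 -c "
from h import *
go((.5017,.2772,.13),-16.3)"
```

```text
t 4.8 pos [ 0.4054 -0.0017  0.1705] gap 84.8 F [ 1.  -0.9  1.2] j [-0.07 -0.49  2.06 -0.    1.57  0.22]
turn [ 0.06 -0.01 -0.27] then shift [294.7  14.1  40.5]
```

move_arm(deltas="49 2.4 6 0 0 0;49 2.4 6 0 0 0;49 2.4 6 0 0 0;49 2.4 7 0 0 0;49 2.4 7 0 0 0;49 2.2 8 0 0 0;0 0 25 0 0 0;0 0 30 0 0 0;0 0 30 0 0 0;0 0 19 0 0 0", jaw=60)

```text
t: 6.05
ee_pos: [0.5022, 0.2742, 0.025]
ee_rot: [0.802, 0.598, -0.001, -0.0]
wrist_force: [0.2, -0.6, -0.5]
finger_gap: 0.0599
gripper_force: 0.0
```

move_arm(deltas="0 0 0 0 0 0;0 0 0 0 0 0;0 0 0 0 0 0;0 0 0 0 0 0;0 0 0 0 0 0;0 0 0 0 0 0", jaw=10, grip_force=60)

```text
t: 6.8
ee_pos: [0.5033, 0.2747, 0.0277]
ee_rot: [0.802, 0.598, 0.001, 0.0]
wrist_force: [-0.7, -0.3, 7.4]
finger_gap: 0.0238
gripper_force: 59.8
```

```bash
python3 -c "
from h import *
go((.5017,.2772,.026),-16.3)
cv2.imwrite('pics/c0.png',capture('top'));capture('scene')
m={c:masks_of('scraper',c) for c in K}
for c in K:print(c,[(round(d['conf'],2),np.round(d['box'])) for d in m[c]])
"
```

```text
t 6.8 pos [0.5033 0.2747 0.0277] gap 23.8 F [-0.7 -0.3  7.4] j [0.46 0.03 1.88 0.   1.24 0.74]
turn [ 0.08 -0.08 -0.28] then shift [ 2.  -2.2  1.7]
scene [(0.44, array([332., 215.,  18.,  24.]))]
top []
```

move_arm(deltas="0 0 -35 0 0 0;0 0 -35 0 0 -4;0 0 -30 0 0 -4;-44 6.3 0 0 0 0;-44 6.3 0 0 0 0;-44 6.3 0 0 0 0;-44 6.3 0 0 0 0;-44 6.3 0 0 0 0;-42.5 6.5 0 0 0 0;0 0 0 0 0 0")

```text
t: 8.25
ee_pos: [0.501, 0.0069, 0.1266]
ee_rot: [0.759, 0.651, 0.0, 0.0]
wrist_force: [0.8, 0.4, -2.0]
finger_gap: 0.0236
gripper_force: 59.3
```

```bash
python3 -c "
from h import *
go((.5024-.0003,.0114-.002,.0745),-8.5)
im=capture('scene');cv2.imwrite('pics/c1.png',cv2.resize(im[130:290,150:390],(800,533),interpolation=cv2.INTER_CUBIC))
"
```

```text
t 8.25 pos [0.501  0.0069 0.1266] gap 23.6 F [ 0.8  0.4 -2. ] j [-0.04 -0.22  1.94 -0.    1.43  0.12]
turn [ 0.03  0.02 -0.25] then shift [ 2.7  0.8 52.1]
```

View pics/c1.png

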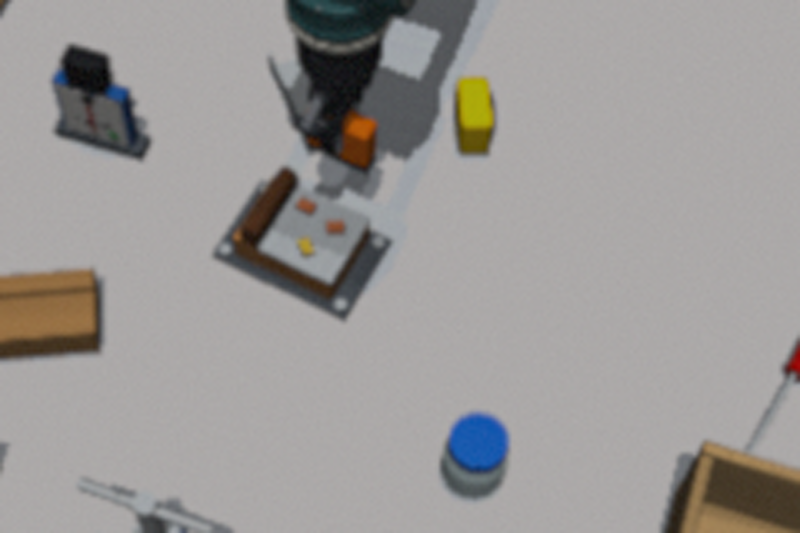

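move_arm(deltas="2.7 0.8 26 0 0 -0.3;0 0 26 0 0 0;0 0 0 0 0 0;0 15 0 0 0 0;0 25 0 0 0 0;0 35 0 0 0 0;0 38 0 0 0 0;0 14 0 0 0 0;0 0 -20 0 0 0;0 0 -35 0 0 0")

```text
t: 9.55
ee_pos: [0.6271, -0.0064, 0.1304]
ee_rot: [0.756, 0.654, -0.001, -0.001]
wrist_force: [0.6, -0.5, -1.9]
finger_gap: 0.0233
gripper_force: 59.5
```

```bash
python3 -c "
from h import *
go((.45,.277,.0277),-8.5)
im=capture('scene');cv2.imwrite('pics/c2.png',cv2.resize(im[150:270,170:350],(800,533),interpolation=cv2.INTER_CUBIC))
"
```

```text
t 9.55 pos [ 0.6271 -0.0064  0.1304] gap 23.3 F [ 0.6 -0.5 -1.9] j [-0.05  0.06  1.67  0.    1.42  0.09]
turn [-0.09  0.    0.24] then shift [ 254.1 -217.1  102.7]
```

View pics/c2.png

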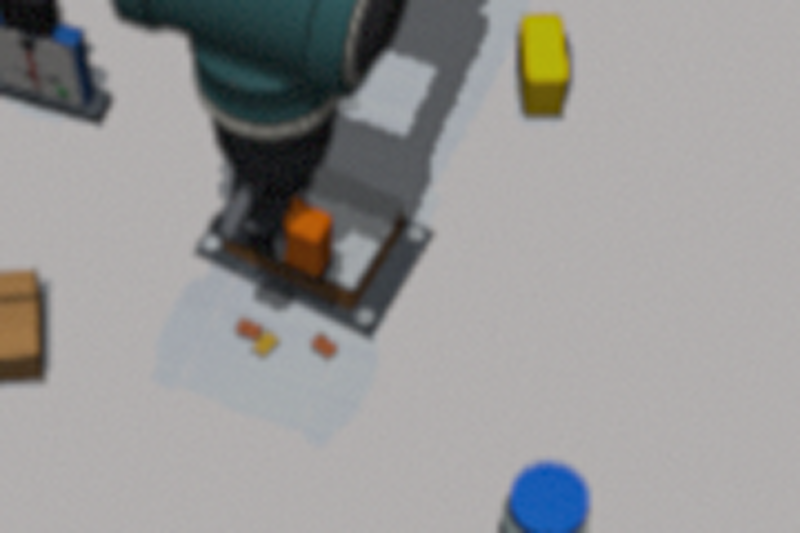

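move_arm(deltas="37 -23.4 0 0 0 0;37 -23.4 0 0 0 0;37 -23.4 0 0 0 0;37 -23.4 0 0 0 0;37 -23.4 0 0 0 0;37 -23.4 0 0 0 0;37.5 -23.6 0 0 0 0;0 0 30 0 0 0;0 0 40 0 0 0;0 0 22 0 0 0")

```text
t: 10.85
ee_pos: [0.5021, 0.2738, 0.0372]
ee_rot: [0.756, 0.654, -0.0, -0.0]
wrist_force: [-0.0, 1.0, -1.2]
finger_gap: 0.0234
gripper_force: 59.7
```

move_arm(deltas="0 0 4 0 0 0;0 0 2 0 0 0;0 0 1.5 0 0 0;0 0 1 0 0 0;0 0 0 0 0 0")

```text
t: 11.48
ee_pos: [0.5031, 0.2738, 0.0291]
ee_rot: [0.756, 0.654, 0.0, 0.0]
wrist_force: [0.8, -0.1, -1.8]
finger_gap: 0.0232
gripper_force: 59.6
```

move_arm(deltas="0 0 1 0 0 0;0 0 1 0 0 0;0 0 0 0 0 0")

```text
t: 11.85
ee_pos: [0.5031, 0.2738, 0.0277]
ee_rot: [0.756, 0.654, 0.0, 0.0]
wrist_force: [-4.6, -3.3, 8.0]
finger_gap: 0.0231
gripper_force: 61.0
```

move_arm(deltas="0 0 0 0 0 0;0 0 0 0 0 0;0 0 0 0 0 0;0 0 0 0 0 0;0 0 -20 0 0 0;0 0 -40 0 0 0;0 0 -50 0 0 0;0 0 -50 0 0 0;0 0 -20 0 0 0", jaw=60)

```text
t: 12.98
ee_pos: [0.5036, 0.2741, 0.2117]
ee_rot: [0.756, 0.654, 0.002, 0.001]
wrist_force: [0.8, 0.3, 0.3]
finger_gap: 0.0596
gripper_force: 0.0
```

```bash
python3 -c "
from h import *
go((.5068,-.253,.2),0)
for c in K:
  im=capture(c);cv2.imwrite('pics/d_%s.png'%c,im)
  print(c,[(round(d['conf'],2),np.round(d['pixel'],1)) for d in spot_point('scraper',c)])
  for n in ('gauge_grip','gauge','mark_tip','pointer_tip'):print(n,[(round(d['conf'],2),np.round(d['pixel'],1)) for d in spot_point(n,c)])
  m=masks_of('gauge',c);print([(round(d['conf'],2),np.round(d['box'])) for d in m])
  for d in m:
    if abs(d['box'][0]-(180 if c=='scene' else 343))<15:print(fit('gauge',{c:d['mask'].astype(float)},(.507,-.253)))
a=cv2.imread('pics/d_scene.png');b=cv2.imread('pics/d_top.png')
g=lambda a,x,y,w:cv2.resize(a[y:y+w,x:x+w],(400,400),interpolation=cv2.INTER_CUBIC)
cv2.imwrite('pics/d.png',np.hstack([g(a,155,135,50),g(b,315,180,50)]))
"
```

```text
t 12.975 pos [0.5036 0.2741 0.2117] gap 59.6 F [0.8 0.3 0.3] j [ 0.45 -0.1   1.69  0.    1.55  0.6 ]
turn [ 0.25 -0.15 -8.27] then shift [-527.1    3.2   11.7]
scene [(0.69, array([330.2, 218.7])), (0.58, array([223. , 224.2]))]
gauge_grip [(0.75, array([170.3, 149.4]))]
gauge [(0.78, array([179.9, 170.7])), (0.33, array([227.5, 224.6]))]
mark_tip []
pointer_tip []
[]
top [(0.36, array([173.9, 207.7]))]
gauge_grip [(0.71, array([344.1, 203.9]))]
gauge [(0.76, array([345.5, 204. ]))]
mark_tip [(0.56, array([265.8, 191.6]))]
pointer_tip []
[(0.8, array([343., 203.,  33.,  21.])), (0.56, array([285., 242.,  30.,  33.]))]
(array([ 0.50873976, -0.25274782,  0.03289335]), np.float64(55.23921568627451), [np.float64(446.0)])
```

View pics/d.png

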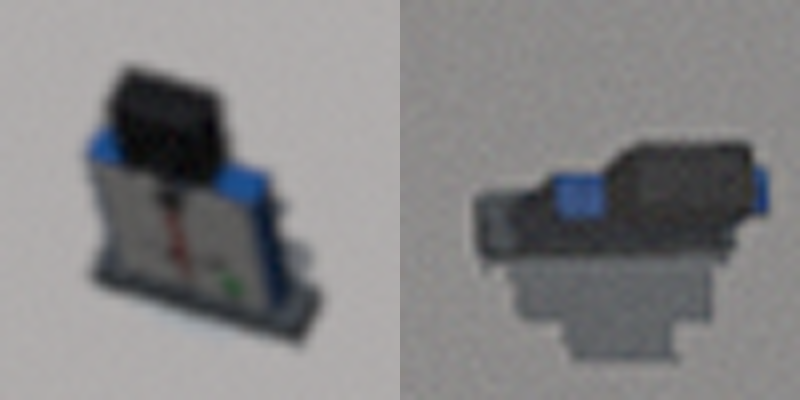

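move_arm(deltas="0 0 0 0 0 -5.1;0 0 0 0 0 -5.1;-48 -1.3 1 0 0 0;-48 -1.3 1 0 0 0;-48 -1.3 1 0 0 0;-48 -1.3 1 0 0 0;-48 -1.3 1 0 0 0;-48 -1.3 1 0 0 0;-48 -1.3 1 0 0 0;-48 -1.3 1 0 0 0")

```text
t: 14.92
ee_pos: [0.5053, -0.1119, 0.1989]
ee_rot: [0.695, 0.719, 0.0, 0.0]
wrist_force: [0.7, 0.1, -0.6]
finger_gap: 0.06
gripper_force: 0.0
```

move_arm(deltas="-48 -1.3 1 0 0 0;-48 -1.3 1 0 0 0;-47 -1.3 1 0 0 0;0 0 0 0 0 0")

```text
t: 15.42
ee_pos: [0.506, -0.2558, 0.1953]
ee_rot: [0.696, 0.718, -0.0, -0.0]
wrist_force: [-0.5, -0.4, -0.2]
finger_gap: 0.06
gripper_force: 0.0
```

```bash
python3 -c "
from h import *
go((.508,-.2528,.103),2)
a=cv2.imread('pics/d_scene.png').astype(int)
w=a[155:180,165:200]
def cen(s,thr):
  s=np.where(s>thr,s,0.);yy,xx=np.indices(s.shape);return (165+(xx*s).sum()/s.sum(),155+(yy*s).sum()/s.sum(),(s>0).sum())
gr=w[...,1]-np.maximum(w[...,0],w[...,2]);rd=w[...,2]-np.maximum(w[...,0],w[...,1])
g=cen(gr,15);r=cen(rd,15);print('green',g,'red',r,gr.max(),rd.max())
for yaw in(0,.035):
  T=T4(.508,-.2528,yaw)
  for m in(0,.14,.2,.24,.28,.34):
    print(yaw,m,proj((T@[.010,.056*np.sin(m),.088-.056*np.cos(m),1])[:3],'scene')[0].round(1))
  print('piv',proj((T@[.010,0,.088,1])[:3],'scene')[0].round(1))
"
```

```text
t 15.425 pos [ 0.506  -0.2558  0.1953] gap 60.0 F [-0.5 -0.4 -0.2] j [-0.51 -0.11  1.72 -0.    1.53 -0.54]
turn [-0.05 -0.01 -0.24] then shift [ 3.   2.1 92.3]
green (np.float64(183.65384615384616), np.float64(170.30769230769232), np.int64(3)) red (np.float64(176.68067226890756), np.float64(164.52100840336135), np.int64(6)) 18 22
0 0 [178.2 169.1]
0 0.14 [180.3 169.6]
0 0.2 [181.1 169.8]
0 0.24 [181.7 169.9]
0 0.28 [182.2 170. ]
0 0.34 [183.1 170.1]
piv [175.9 159.5]
0.035 0 [178.3 169.1]
0.035 0.14 [180.4 169.6]
0.035 0.2 [181.3 169.8]
0.035 0.24 [181.8 169.8]
0.035 0.28 [182.4 169.9]
0.035 0.34 [183.2 170. ]
piv [176.  159.6]
```

move_arm(deltas="3 2 25 0 0 -0.2;0 0 35 0 0 0;0 0 32 0 0 0;0 0 0 0 0 0")

```text
t: 15.92
ee_pos: [0.5074, -0.2492, 0.1018]
ee_rot: [0.694, 0.72, -0.0, -0.002]
wrist_force: [-0.8, 0.0, 0.2]
finger_gap: 0.0595
gripper_force: 0.0
```

move_arm(deltas="0 0 0 0 0 0;0 0 0 0 0 0;0 0 0 0 0 0;0 0 0 0 0 0;0 0 0 0 0 0;0 0 0 0 0 0", jaw=10, grip_force=80)

```text
t: 16.68
ee_pos: [0.5088, -0.2507, 0.1057]
ee_rot: [0.694, 0.72, 0.0, 0.001]
wrist_force: [-2.3, 0.6, 7.3]
finger_gap: 0.0229
gripper_force: 79.9
```

```bash
python3 -c "
from h import *
go((.508,-.2528,.103),2)"
```

```text
t 16.675 pos [ 0.5088 -0.2507  0.1057] gap 22.9 F [-2.3  0.6  7.3] j [-0.5  -0.06  1.83 -0.    1.37 -0.54]
turn [0.1  0.07 0.12] then shift [-2.1 -0.9  2.7]
```

move_arm(deltas="0 0 -15 0 0 0;0 0 -35 0 0 0;0 0 -40 0 0 0;27 22 -31 0 0 0;27 22 -31 0 0 0;27 22 -31 0 0 0;27 22 -31 0 0 0;27 22 -31 0 0 0;27 22 -31 0 0 0;27 22 -31 0 0 0")

```text
t: 17.92
ee_pos: [0.6553, -0.0546, 0.413]
ee_rot: [0.694, 0.72, 0.0, 0.0]
wrist_force: [0.3, 0.3, -2.4]
finger_gap: 0.0229
gripper_force: 79.1
```

move_arm(deltas="27 22 -31 0 0 0;27 22 -31 0 0 0;27 22 -31 0 0 0;0 0 0 0 0 0;0 0 0 0 0 0;0 0 0 0 0 0;0 0 0 0 0 0;0 0 0 0 0 0")

```text
t: 18.92
ee_pos: [0.7178, 0.0273, 0.5039]
ee_rot: [0.694, 0.72, -0.0, -0.0]
wrist_force: [-0.4, 0.3, -3.0]
finger_gap: 0.0233
gripper_force: 79.7
```

```bash
cat >> h.py <<'E'
def gpose(off=(-.0021,0,.1057)):
    s=sense();Rt=R.from_quat(s["ee_rot"]).as_matrix();T=np.eye(4)
    T[:3,:3]=np.c_[Rt[:,1],Rt[:,0],-Rt[:,2]]   # gauge x=tool y, y=tool x, z=-tool z
    T[:3,3]=s["ee_pos"]+Rt@np.array(off);return T
E
python3 -c "
from h import *
T=gpose();print(T.round(4));s=sense();print(s['t'],s['wrist_force'].round(1),s['joints'].round(2))
im=capture('scene');cv2.imwrite('pics/e_s.png',im)
P=lambda *p:proj((T@[*p,1])[:3],'scene')[0]
for n in('mark_tip','pointer_tip','gauge_grip'):print(n,[(round(d['conf'],2),np.round(d['pixel'],1)) for d in spot_point(n,'scene')])
print('piv',P(.01,0,.088).round(1),'grip',P(0,0,.12).round(1))
for m in(0,.2,.25,.3,.35):print(m,P(.01,.056*np.sin(m),.088-.056*np.cos(m)).round(1))
for y in(-.05,.05):print('shoe end',y,P(.013,y,0).round(1))
for y in(-.04,.04):print('hous top',y,P(.009,y,.098).round(1))
x,y=P(.01,0,.05).astype(int)-40;print(x,y)
cv2.imwrite('pics/e.png',cv2.resize(im[y:y+80,x:x+80],(600,600),interpolation=cv2.INTER_CUBIC))
"
```

```text
[[ 0.9993 -0.0367  0.      0.7179]
 [ 0.0367  0.9993 -0.      0.0252]
 [-0.      0.      1.      0.3982]
 [ 0.      0.      0.      1.    ]]
18.925 [-0.4  0.3 -3. ] [ 0.    0.29  0.8   0.    2.05 -0.03]
mark_tip []
pointer_tip [(0.74, array([222.7, 150.3])), (0.55, array([225., 179.])), (0.35, array([223.3, 223.9]))]
gauge_grip [(0.8, array([221.3, 149. ]))]
piv [224.3 162.1] grip [225.1 149.7]
0 [225.6 176.2]
0.2 [230.1 177.2]
0.25 [231.3 177.4]
0.3 [232.4 177.5]
0.35 [233.5 177.6]
shoe end -0.05 [205.9 179.3]
shoe end 0.05 [246.1 190.4]
hous top -0.04 [206.9 154.4]
hous top 0.04 [241.8 163.7]
185 131
```

View pics/e.png

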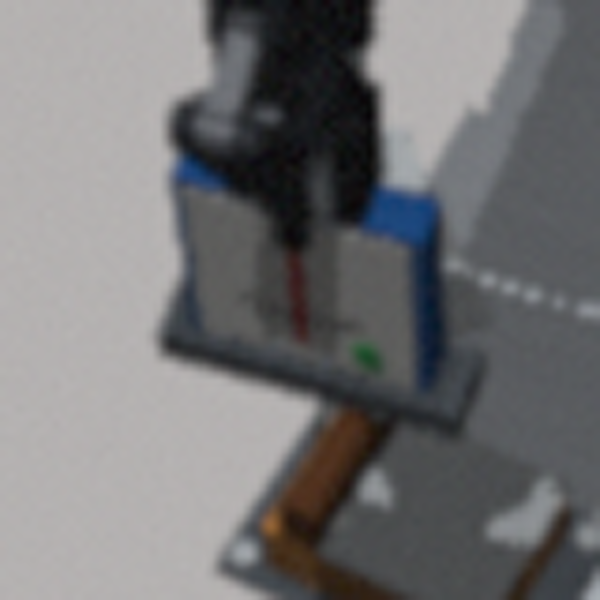

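```bash
cat >> h.py <<'E'
def dial(im,T,show=1):
    """angles of green mark and red pointer in the gauge's dial plane"""
    k=K["scene"];E=np.array(k["extrinsics"]);o=-E[:3,:3].T@E[:3,3]
    c=proj((T@[.01,.01,.05,1])[:3],"scene")[0].astype(int);x0,y0=c-22
    w=im[y0:y0+44,x0:x0+44].astype(float);B,G,Rr=w[...,0],w[...,1],w[...,2]
    out={}
    for n,s in(("green",G-np.maximum(B,Rr)),("red",Rr-np.maximum(B,G))):
        out[n]=[]
        for i,j in np.argwhere(s>12):
            u=cv2.undistortPoints(np.array([[[x0+j,y0+i]]],float),np.array(k["intrinsics"]),np.array(k["dist"]))[0,0]
            d=E[:3,:3].T@[u[0],u[1],1];oo=np.linalg.inv(T)@[*o,1];dd=T[:3,:3].T@d
            p=oo[:3]+dd*(.0105-oo[0])/dd[0]
            if abs(p[1])<.04 and .014<p[2]<.09:out[n].append([p[1]*1e3,p[2]*1e3,s[i,j]])
    for n,a in out.items():
        a=np.array(a)
        if len(a)==0:print(n,"none");continue
        m=np.average(a[:,:2],axis=0,weights=a[:,2]);r=[m[0],88-m[1]]
        print(n,len(a),"y,z mm",m.round(1),"radius",np.hypot(*r).round(1),"angle",np.arctan2(*r).round(3))
        if n=="red":print(" lowest",a[np.argsort(a[:,1])][:4].round(1).tolist())
E
python3 -c "
from h import *
dial(cv2.imread('pics/e_s.png'),gpose())"
```

```text
green 10 y,z mm [19.  35.1] radius 56.2 angle 0.345
red 27 y,z mm [-2.  57.3] radius 30.7 angle -0.064
 lowest [[-1.3, 33.6, 16.0], [-3.6, 36.7, 14.0], [-1.1, 37.8, 23.0], [-3.3, 40.9, 17.0]]
```

move_arm(deltas="0 0 0 0 0 5.3;0 0 0 0 0 5.3;-9.4 -24.8 30 0 0 0;-9.4 -24.8 45 0 0 0;-9.4 -24.8 45 0 0 0;-9.4 -24.8 45 0 0 0;-9.4 -24.8 45 0 0 0;-9.4 -24.8 42 0 0 0;0 0 0 0 0 0")

```text
t: 20.25
ee_pos: [0.5603, -0.0064, 0.2485]
ee_rot: [0.758, 0.653, -0.002, -0.002]
wrist_force: [1.0, 0.0, -2.9]
finger_gap: 0.0233
gripper_force: 80.5
```

move_arm(deltas="0 0 0 0 -4.8 0;0 0 0 0 -4.8 0;0 0 0 0 -4.8 0;0 0 0 0 -4.8 0;0 0 0 0 0 0;0 0 0 0 0 0;0 0 0 0 0 0;0 0 0 0 0 0;0 0 0 0 0 0;0 0 0 0 0 0")

```text
t: 21.5
ee_pos: [0.5626, -0.0063, 0.2519]
ee_rot: [0.747, 0.644, -0.126, 0.109]
wrist_force: [0.0, -0.9, -3.8]
finger_gap: 0.0231
gripper_force: 80.6
```

```bash
cat >> h.py <<'E'
def tgt(a,C,yaw=-8.5,off=.0021,h=.1057,dz=0):
    s=sense();Rc=R.from_quat(s["ee_rot"])
    G=(R.from_euler("z",yaw,degrees=True)*R.from_euler("x",-a)).as_matrix()
    Rt=R.from_matrix(np.c_[G[:,1],G[:,0],-G[:,2]])
    p=np.array(C)+(.010+h)*G[:,2]+off*G[:,1]+[0,0,dz]
    g=Rc.as_matrix();print("t",s["t"],"pos",np.round(s["ee_pos"],4),"tilt now",round(float(np.arcsin(-g[2,0])),4),"roll",round(float(np.arcsin(g[2,1])),4),"yaw",np.degrees(np.arctan2(g[1,1],g[0,1])).round(2),"F",np.round(s["wrist_force"],1))
    print("turn",(Rc.inv()*Rt).as_rotvec(degrees=True).round(2),"then shift",(Rt.inv().apply(p-s["ee_pos"])*1e3).round(1))
E
python3 -c "
from h import *
tgt(.335,(.5564,-.0462,.061),dz=.02)
im=capture('scene');cv2.imwrite('pics/f_s.png',im);T=gpose();dial(im,T)
print([(round(d['conf'],2),np.round(d['pixel'],1)) for n in ('mark_tip','pointer_tip') for d in spot_point(n,'scene')])
x,y=proj((T@[.01,0,.05,1])[:3],'scene')[0].astype(int)-40
cv2.imwrite('pics/f.png',cv2.resize(im[y:y+80,x:x+80],(600,600),interpolation=cv2.INTER_CUBIC))
"
```

```text
t 21.5 pos [ 0.5626 -0.0063  0.2519] tilt now 0.3349 roll 0.0001 yaw -8.48 F [ 0.  -0.9 -3.8]
turn [ 0.01 -0.01  0.02] then shift [20.1 -0.3 58.9]
green 3 y,z mm [19.6 35.4] radius 56.1 angle 0.357
red 15 y,z mm [ 7.4 61.7] radius 27.3 angle 0.275
 lowest [[11.3, 44.0, 19.0], [13.7, 47.4, 24.0], [9.6, 49.2, 26.0], [12.1, 52.6, 26.0]]
[(0.62, array([241.5, 201.8])), (0.49, array([234.8, 179.5])), (0.23, array([228.3, 176.7]))]
```

View pics/f.png

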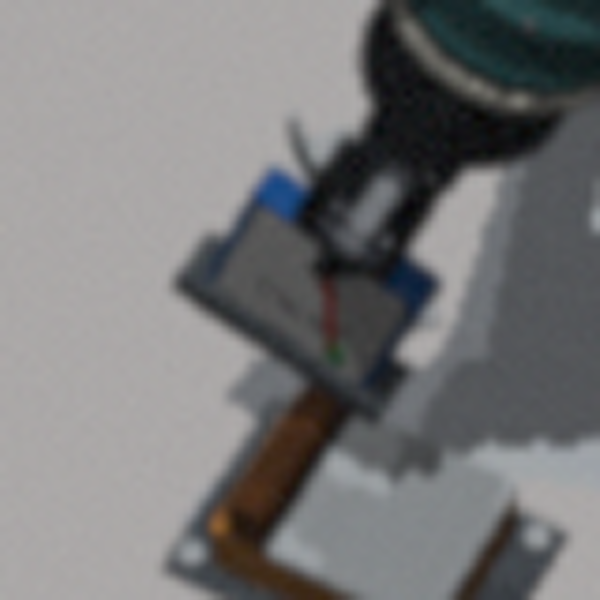

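move_arm(deltas="6.7 -0.1 19.6 0 0 0;6.7 -0.1 19.6 0 0 0;6.7 -0.1 19.7 0 0 0;2.3 0 6.6 0 0 0;2.3 0 6.6 0 0 0;0 0 0 0 0 0;0 0 0 0 0 0")

```text
t: 22.52
ee_pos: [0.5625, -0.0065, 0.1762]
ee_rot: [0.747, 0.644, -0.126, 0.109]
wrist_force: [0.4, -0.3, -2.8]
finger_gap: 0.0228
gripper_force: 80.6
```

```bash
python3 -c "
from h import *
tgt(.337,(.5564,-.0462,.061))
im=capture('scene');cv2.imwrite('pics/g_s.png',im);t2=capture('top');cv2.imwrite('pics/g_t.png',t2);T=gpose();dial(im,T)
for c in K:
  print(c,'pred shoe',[proj((T@[x,y,0,1])[:3],c)[0].round(1).tolist() for x in(-.013,.013) for y in(-.05,.05)])
  S=T4(.5616,-.0116,-.1475);print('rib ends',[proj((S@[x,-.035,.071,1])[:3],c)[0].round(1).tolist() for x in(-.04,.04)])
x,y=proj((T@[.01,0,.03,1])[:3],'scene')[0].astype(int)-35
u,v=proj((T@[.01,0,.03,1])[:3],'top')[0].astype(int)-35
print(x,y,u,v)
q=lambda i,x,y:cv2.resize(i[y:y+70,x:x+70],(400,400),interpolation=cv2.INTER_CUBIC)
cv2.imwrite('pics/g.png',np.hstack([q(im,x,y),q(t2,u,v)]))
"
```

```text
t 22.525 pos [ 0.5625 -0.0065  0.1762] tilt now 0.3349 roll 0.0009 yaw -8.47 F [ 0.4 -0.3 -2.8]
turn [ 0.06 -0.12  0.01] then shift [ 2.3 -0.2  6.3]
green 3 y,z mm [20.5 34.3] radius 57.5 angle 0.364
red 14 y,z mm [ 7.  60.8] radius 28.1 angle 0.251
 lowest [[12.9, 42.4, 18.0], [11.2, 48.1, 21.0], [13.7, 51.9, 15.0], [9.4, 53.8, 25.0]]
scene pred shoe [[219.8, 177.4], [245.8, 194.8], [215.6, 183.4], [241.8, 200.9]]
rib ends [[236.1, 180.4], [223.7, 199.1]]
top pred shoe [[290.3, 193.8], [258.4, 191.3], [291.4, 185.3], [259.6, 183.0]]
rib ends [[274.0, 201.9], [277.3, 176.1]]
196 153 237 147
```

View pics/g.png

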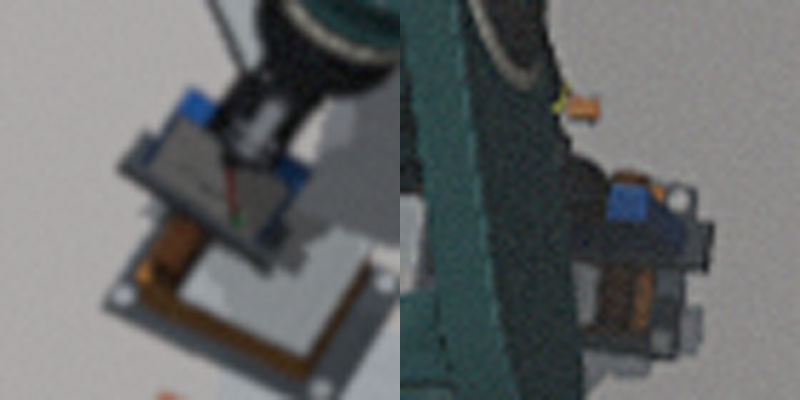

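move_arm(deltas="1.2 0 3.2 0 -0.1 0;0.7 0 1.9 0 0 0;0.3 0 1 0 0 0;0 0 0 0 0 0;0 0 0 0 0 0")

```text
t: 23.25
ee_pos: [0.5624, -0.0064, 0.1694]
ee_rot: [0.747, 0.644, -0.127, 0.11]
wrist_force: [-1.9, 1.5, 2.9]
finger_gap: 0.0228
gripper_force: 81.5
```

move_arm(deltas="0.2 0 0.6 0 0 0;0 0 0 0 0 0;0 0 0 0 0 0;0 0 0 0 0 0;0 0 0 0 0 0;0 0 0 0 0 0;0 0 0 0 0 0;0 0 0 0 0 0;0 0 0 0 0 0;0 0 0 0 0 0")

```text
t: 24.5
ee_pos: [0.5625, -0.0064, 0.1694]
ee_rot: [0.747, 0.644, -0.127, 0.11]
wrist_force: [-2.5, 3.9, 9.0]
finger_gap: 0.023
gripper_force: 82.4
```

```bash
python3 -c "
from h import *
tgt(.337,(.5564,-.0462,.061))
im=capture('scene');T=gpose();dial(im,T)
x,y=proj((T@[.01,0,.05,1])[:3],'scene')[0].astype(int)-25
cv2.imwrite('pics/i.png',np.hstack([cv2.resize(im[y:y+50,x:x+50],(390,390),interpolation=cv2.INTER_CUBIC),cv2.resize(im[120:300,140:380],(400,390)[:1]+(390,),interpolation=cv2.INTER_CUBIC)]))
"
```

```text
t 24.5 pos [ 0.5625 -0.0064  0.1694] tilt now 0.3367 roll 0.0008 yaw -8.48 F [-2.5  3.9  9. ]
turn [ 0.05 -0.02  0.01] then shift [-0.1 -0.1 -0.1]
green 4 y,z mm [20.7 34.4] radius 57.5 angle 0.368
red 14 y,z mm [ 8.  60.7] radius 28.5 angle 0.286
 lowest [[12.5, 42.9, 19.0], [15.0, 46.7, 14.0], [10.7, 48.6, 24.0], [13.2, 52.5, 20.0]]
```

View pics/i.png

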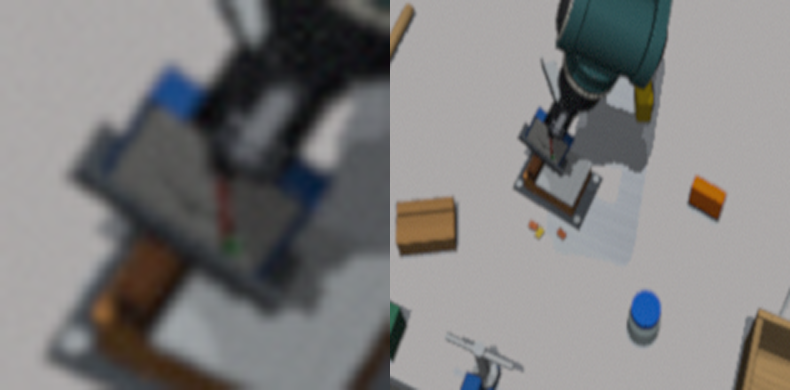

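move_arm(deltas="-0.1 0 -0.4 0 0 0;0 0 0 0 0 0;0 0 0 0 0 0;0 0 0 0 0 0;0 0 0 0 0 0;0 0 0 0 0 0;0 0 0 0 0 0;0 0 0 0 0 0")

```text
t: 25.55
ee_pos: [0.5624, -0.0064, 0.1694]
ee_rot: [0.747, 0.644, -0.127, 0.11]
wrist_force: [-2.2, 2.1, 6.6]
finger_gap: 0.0228
gripper_force: 82.0
```

```bash
python3 -c "
from h import *
tgt(.337,(.5564,-.0462,.061))
print(job_done())"
```

```text
t 25.55 pos [ 0.5624 -0.0064  0.1694] tilt now 0.3367 roll 0.0005 yaw -8.47 F [-2.2  2.1  6.6]
turn [ 0.04 -0.01  0.02] then shift [-0.1 -0.1 -0.1]
the job is handed in; nothing more can be done
None
```

The job is handed in at 25.6 s: all three chips are wiped onto the bench, the scraper stands upright again, and the gauge is held across the rib with about 10 N of press and its pointer on the green mark (tilt 0.337 rad); the hand-in returned no verdict.

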